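# Lock the retaining bar over the housings

### The job

The three housings in the sloping screwdriving fixture must not lift when the driver backs off. Take the steel bar with the blue grip from the bench and lay it, without dropping it, down into the two saddles so that it bridges the housings, slide it home so that its left end lies fully under the yellow claw, then swing the red keeper right across over its other end to its stop. Leave the housings in their nests and do not knock the other things on the bench about.

Things in the scene. Friction and masses are not known exactly. Their poses are not given: they have to be found in the camera images.
- bar: Steel retaining bar, 200 mm long (its y), 20 wide (x), 14 thick; the last 16 mm of each end are tongues 8 thick, flush below. On top a blue grip rib, 14 mm wide (x), 56 long (y), z = 14 to 34 mm: grasp it across x. Both ends are alike: either way round will do. Origin: centre of the underside, z up through the grip. 0.3 kg. It starts flat on the bench.
- deck: Fixed deck of the fixture, sloping 30 degrees to face the robot. Origin: where the bar's origin belongs when home. z: deck normal, leaning to the robot; x: up the slope; y: along the bar's place, to the left. Bar: lower it with its origin near y = -14 mm, then slide it +14 mm in y to the end wall. Plate x +-52, y -122 to 116, z = -17.5; housings reach z = -1.5 mm.
- left_saddle (a point): Middle of the left saddle's slot floor. In mm in the deck's frame: the saddle runs y = 76 to 110; slot floor z = 0, slot x = -11.5 to 11.5, 8.5 deep, with 45-degree lead-ins (30 wide at the mouth).
- right_saddle (a point): Middle of the right saddle's slot floor. Saddle y = -108 to -76 mm in the deck's frame, slot as on the left, open at both ends.
- claw (a point): Middle of the inner lower edge of the fixed yellow claw that bridges the left slot: in the deck's frame y = 90 mm, z = 10.5 mm (clear height over the slot floor). It reaches from y = 90 to 110 mm, its top is at z = 16.5 (screw heads 19); the end wall under it is at y = 101 mm.
- keeper (a joint): Angle of the red swing keeper, rad: 0 = pointing outboard (deck -y), 1.571 = closed at its stop, pointing down the slope (deck -x) across the right slot, over the bar's tongue. Pivot at deck x = 34, y = -92 mm, about the deck's z. Blade 12 mm wide, z = 10 to 15.5 mm. Stays where left (light friction). It passes only when the bar is home.
- keeper_knob (a point): Top centre of the black knob on the keeper: 16 mm in diameter, z = 18 to 39.5 mm in the deck's frame, 64 mm from the keeper's pivot. Push it sideways or pinch it.
- work_0: Moulded housing in the fixture's left nest (63 mm up the slope x 40 mm x 16 mm), loose; origin at the centre of its underside. To be left in place.
- work_1: Moulded housing in the fixture's middle nest (63 mm up the slope x 40 mm x 16 mm), loose; origin at the centre of its underside. To be left in place.
- work_2: Moulded housing in the fixture's right nest (63 mm up the slope x 40 mm x 16 mm), loose; origin at the centre of its underside. To be left in place.
- tape_roll: roll of cream masking tape lying flat, 62 x 66 x 19 mm; a bystander
- cutters: side cutters with red grips, lying, 131 mm long; a bystander
- driver: red-handled screwdriver, lying, 187 mm long, 25 mm high; a bystander
- pen: black marker pen, lying, 131 mm long; a bystander
Not all that is in view belongs to the job. What is shaped like the work_2 but pink is not meant.

How it is judged:
On the way:
1. the bar lies down in both saddles while the keeper is still open (x of bar in the frame of deck between -0.004 and 0.004 m and z of bar in the frame of deck between -0.0025 and 0.003 m and angle between the y axis of bar and the y axis of deck, either way round below 0.04 rad and angle between the z axis of bar and the z axis of deck, either way round below 0.12 rad and y of bar in the frame of deck between -0.03 and 0.003 m and value of joint keeper below 1 rad), for 0.2 s.
At the end, for the whole second after the job is handed in: Bar at rest on both saddle floors (4 mm across, 3 mm in height, 0.04 rad along the slots) and home under the claw (-5 to +3 mm along deck y); keeper still, at 1.45 rad or more; the three housings in their nests (5 mm; 4 mm in height) (x of bar in the frame of deck between -0.004 and 0.004 m and z of bar in the frame of deck between -0.0025 and 0.003 m and angle between the y axis of bar and the y axis of deck, either way round below 0.04 rad and angle between the z axis of bar and the z axis of deck, either way round below 0.12 rad and y of bar in the frame of deck between -0.005 and 0.003 m and value of joint keeper above 1.45 rad and velocity of joint keeper below 0.05 rad/s and linear speed of bar below 0.02 m/s and x of work_0 in the frame of deck between -0.005 and 0.005 m and y of work_0 in the frame of deck between 0.041 and 0.051 m and z of work_0 in the frame of deck between -0.0215 and -0.0145 m and x of work_1 in the frame of deck between -0.005 and 0.005 m and y of work_1 in the frame of deck between -0.005 and 0.005 m and z of work_1 in the frame of deck between -0.0215 and -0.0145 m and x of work_2 in the frame of deck between -0.005 and 0.005 m and y of work_2 in the frame of deck between -0.051 and -0.041 m and z of work_2 in the frame of deck between -0.0215 and -0.0145 m); the robot touches nothing.
It fails at once if the bar is dropped (moves faster than 0.6 m/s with no finger on it) (linear speed of bar above 0.6 m/s and contact force between the fingers and bar below 0.1 N).
It fails at once if a housing in the fixture is moved more than 10 mm (distance of any of work_0, work_1, work_2 from where it was at the start of the episode above 0.01 m).
It fails at once if the tape roll, cutters, screwdriver or marker pen is moved more than 30 mm (distance of any of tape_roll, cutters, driver, pen from where it was at the start of the episode above 0.03 m).
It also fails if it takes over 43 s, if anything falls off the work surface, if the arm or the gripper's body presses on something with over 40 N, if the wrist force passes 120 N, or if a joint passes its speed limit or range.

### The arm

A 6-joint arm with a two-finger parallel gripper is mounted at the origin on a cart in front of the work surface, level with it; the furniture and walls round the work are solid. World frame = base frame: x ahead of the robot, y to its left, z up, the work surface at z = 0. Lengths are in m, angles in rad, forces in N, time in s.
With the tool pointing down it reaches from about 0.375 to 0.825 m from the base axis. Payload 5.5 kg.
Tool frame: the origin (TCP) lies on the centre line of the jaws, within the pads' length; the fingertips stand ahead of it and the grasp point (between the pads) lies 5 mm behind it (tcp_to_tips is the z of the fingertips in the tool frame, in m); z points along the fingers, y is the direction in which the jaws open and shut (so a half turn about z gives the same grasp; the last joint's range is limited). The gripper opens to 85 mm and grips with 20 to 120 N. Pads are 22 mm wide; open, the fingers measure 114 mm over their backs; the gripper's body (76 mm by 85 mm) begins 54 mm behind the grasp point. The pads swing forward as they close: fully open they stand 13 mm farther back than shut.
Start: joints at [1.17, 0.314, -0.047, 1.21, 0, 1.571], TCP at [0.234, 0.552, 0.245] pointing down, gripper open.
Joint ranges: [-2.67, 2.67], [-0.69, 1.73], [-1.03, 1.25], [-2.08, 2.16], [-1.42, 1.45], [-3.14, 3.14]. Speed limits (rad/s): [2.39, 2.39, 3.01, 3.14, 3.14, 3.14].

### API

Orientations are given as a unit quaternion [x, y, z, w].
In Python, from station import * gives the robot as it stands.
- The arm moves only by the shell command python3 -m pendant 'ROWS' [FORCE]. ROWS is JSON, a list of rows, each an object of numbers: "hand": the opening in per cent of the stroke, from 0 (shut) to 100 (fully open); "x", "y", "z": the shift along the world's x, y, z in units of 25 mm (1.0 is 25 mm); "ax", "ay", "az": the turn, a rotation vector about the world's x, y, z in units of 10 degrees (1.0 is 10 degrees). In form: [{"hand": .., "x": .., "y": .., "z": .., "ax": .., "ay": .., "az": ..}, ...]. A call has 1 to 20 rows; each row shifts and turns the commanded pose from where the row before left it; what a row does not reach is not made up. A row lasts 1/8 s, in which the tool goes at most 62.5 mm and 10.7 degrees, less where a joint would pass 70% of its speed; a pose out of reach is approached as far as the arm can. A call is refused whole if a number of a shift passes 1 or a number of a turn 1, either way. A call with a gripper value outside its range is refused whole. The fingers move at their own pace and stop on an object; FORCE is the grip in N (left out, the last holds). Time passes only in rows, so rows that do not move let the fingers close. It gives the time, the measured TCP pose, the force and the opening at its end, in the units of the state.
- read_state(): the state, without advancing time (a new reading comes with each control period).
- grab_frame(name): name is "scene" or "top" or "wrist"; returns the picture (400x640x3 uint8, red, green, blue); there is no depth.
- camera_model(name): a dict with "fov_y" (degrees; the focal length in pixels is half the picture's height over the tangent of half this angle, whatever the lens; pixels are square), "cx", "cy" (the principal point, pixels), "k1" (the pictures are not rectified: a ray, as slopes to the right and down, at radius r is drawn at 1 + k1 r^2 times it, then the intrinsics apply), "eye" and "rotation" of the camera in the world. Camera axes: x right, y up, looking along -z (the intrinsics and any distortion apply to the point x, -y, -z); pixel columns grow to the right and rows downward; lengths in m; the calibration is good to about 2 mm. A picture is of the moment at which its call begins: read the wrist's pose just before it. camera_model takes no time and is no camera call; for the wrist camera it gives the pose at the moment of the call.
- job_done(): hands the job in, once; it reports no verdict.
Trained networks look in the newest picture that a camera, given by its name, has taken for a name from the list of things; names that differ only in an ending like _2 or _b are one class to them, and where a whole thing is asked for, a point or a joint stands for the part that bears it (a point fixed in the world has none). Each returns a list of dicts, best first, with "conf" (0 to 1); they miss things now and then, are a little off and sometimes report something else, mostly with a low value. They report only what shows in the picture. A call takes as long as a camera call. They do not tell look-alikes from the thing itself.
- boxes_of(query, camera): "extent" ([left, top, right, bottom] in pixels, round what is visible of it).
- spot_point(query, camera): "position" ([row, column] in pixels: a listed point, or the origin of a listed thing).
The state is a dict: "t": time; "joint_pos": joint angles; "joint_velocities": joint speeds; "joint_efforts": joint torques, N m; "position": TCP position; "tcp_rot": TCP orientation; "force": force on the tool from outside, world axes, zero at the start; "ft_torque": the same for the moment, N m; "grip_width": finger opening in m.
Only numpy, scipy, OpenCV 4.12 (cv2) and the standard library are available. Lean on these libraries where they do the work, as an engineer would, in place of code of your own. Each camera call takes 0.05 s, during which the arm holds its last target. There are 200 camera calls.

## Working session

There is one attempt and no reset: what is moved stays moved. The work goes in short steps, Python scripts to look and compute and a shell command to move; the robot and the scene stay as the last step left them, time stands still between calls to the robot, and variables do not carry over. Pictures are saved under pics/ and viewed, about 8 in all and at most 12, crops included, and the job is handed in when it is done.

```bash
ls; mkdir -p pics; cat > h.py <<'E'
from station import *
import numpy as np, cv2
from scipy.spatial.transform import Rotation as R
def save(cam,n): 
    im=grab_frame(cam); cv2.imwrite(f'pics/{n}.png',im[:,:,::-1]); return im
E
python3 - <<'E'
from h import *
s=read_state(); print(s)
a=save('scene','s0');b=save('top','t0')
for c in('scene','top','wrist'):
    print(c,camera_model(c))
for c in ('scene','top'):
    for q in('bar','deck','left_saddle','right_saddle','claw','keeper_knob','work_0'):
        print(c,q,[(np.round(d['position']).tolist(),round(d['conf'],2)) for d in spot_point(q,c)])
cv2.imwrite('pics/both.png',np.vstack([a,b])[:,:,::-1])
E
```

```text
pics
{'t': 0.0, 'joint_pos': array([ 1.17001046e+00,  3.14232660e-01, -4.80924046e-02,  1.21020392e+00,
       -1.57327329e-05,  1.57079949e+00]), 'joint_velocities': array([-0.00170917,  0.00141998,  0.00161567,  0.00097342,  0.00089283,
        0.00042997]), 'joint_efforts': array([ 6.47110319e-04, -5.39582956e+01,  3.39753199e+01,  1.88873406e-02,
        4.14300584e-04, -2.29906419e-05]), 'position': array([0.23386948, 0.55193083, 0.24442473]), 'tcp_rot': array([ 1.99055886e-01,  9.79987757e-01, -8.50560061e-04, -1.64736643e-04]), 'force': array([0.20716134, 0.13257511, 0.75567597]), 'ft_torque': array([ 0.03900684, -0.01094669,  0.04602942]), 'grip_width': 0.0860139863007397}
scene {'fov_y': 48.33597193593754, 'cx': 323.886305393669, 'cy': 200.93211492861752, 'k1': -0.043165108375933285, 'eye': array([ 0.15692108, -0.68497265,  0.71559628]), 'rotation': array([ 0.40883831, -0.11907458, -0.22981148,  0.8751338 ])}
top {'fov_y': 43.32663705972361, 'cx': 335.53619363867676, 'cy': 197.7757324933273, 'k1': -0.09157511519823487, 'eye': array([ 0.28076323, -0.02770163,  1.29613891]), '
[... 294 characters left out ...]
611,  0.82555168])}
scene bar [([257.0, 294.0], 0.97), ([174.0, 333.0], 0.52)]
scene deck [([190.0, 351.0], 0.56)]
scene left_saddle [([173.0, 332.0], 0.87)]
scene right_saddle [([218.0, 366.0], 0.94)]
scene claw [([168.0, 330.0], 0.73), ([211.0, 361.0], 0.55), ([238.0, 242.0], 0.26)]
scene keeper_knob []
scene work_0 [([201.0, 353.0], 0.92), ([165.0, 305.0], 0.79), ([213.0, 359.0], 0.69)]
top bar [([237.0, 346.0], 0.82)]
top deck [([168.0, 324.0], 0.69)]
top left_saddle [([164.0, 286.0], 0.93)]
top right_saddle [([168.0, 358.0], 0.65)]
top claw [([165.0, 288.0], 0.96)]
top keeper_knob [([169.0, 384.0], 0.6)]
top work_0 [([171.0, 239.0], 0.86), ([160.0, 306.0], 0.76), ([164.0, 338.0], 0.58)]
```

View pics/both.png

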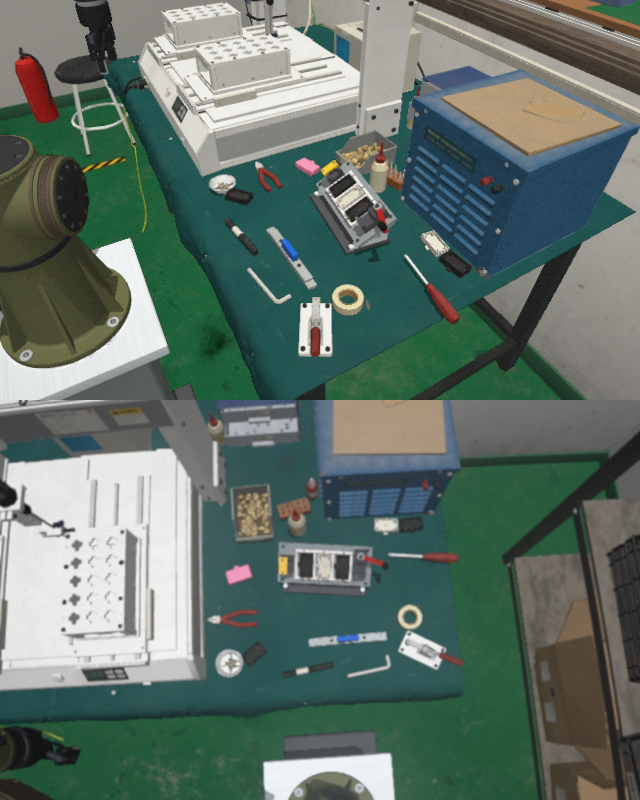

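```bash
cat >> h.py <<'E'
from scipy.optimize import least_squares
def project(m,P):
    p=R.from_quat(m['rotation']).inv().apply(np.atleast_2d(P)-m['eye'])
    u=np.c_[p[:,0],-p[:,1]]/-p[:,2:3]
    u=u*(1+m['k1']*(u**2).sum(1,keepdims=True))
    f=200/np.tan(np.radians(m['fov_y']/2))
    return u*f+[m['cx'],m['cy']]          # col,row
def pix2plane(m,col,row,z):
    f=200/np.tan(np.radians(m['fov_y']/2)); d=(np.array([col,row])-[m['cx'],m['cy']])/f; u=d
    for _ in range(10): u=d/(1+m['k1']*(u@u))
    v=R.from_quat(m['rotation']).apply([u[0],-u[1],-1]); return m['eye']+v*(z-m['eye'][2])/v[2]
def deckR(yaw): return R.from_euler('z',yaw)*R.from_euler('y',-np.pi/6)
DP={'left_saddle':(0,.093,0),'right_saddle':(0,-.092,0),'claw':(0,.09,.0105),'deck':(0,0,0),'keeper_knob':(.034,-.156,.0395)}
def fitdeck(obs,x0=(.55,0,.06,0)):
    # obs: (model, deckpoint, col,row)
    def f(p):
        return np.concatenate([(project(m,deckR(p[3]).apply(P)+p[:3])[0]-[c,r])/2 for m,P,c,r in obs])
    s=least_squares(f,x0,loss='soft_l1'); return s.x,f(s.x).reshape(-1,2)*2
E
python3 - <<'E'
from h import *
import station; print([n for n in dir(station) if 'tcp' in n.lower()], getattr(station,'tcp_to_tips',None))
T,S=camera_model('top'),camera_model('scene')
o=[(T,DP['left_saddle'],286,164),(T,DP['right_saddle'],358,168),(T,DP['claw'],288,165),(T,DP['deck'],324,168),
(S,DP['left_saddle'],332,173),(S,DP['right_saddle'],366,218),(S,DP['claw'],330,168),(S,DP['deck'],351,190)]
p,r=fitdeck(o);print(p);print(r.round(1).tolist())
print('bar',pix2plane(T,346,237,0),pix2plane(S,294,257,0))
print('ends top',pix2plane(T,309,240,.008),pix2plane(T,386,236,.008))
E
```

```text
['tcp_to_tips'] 0.014
[ 0.61872173 -0.02389192  0.07693234 -0.12514431]
[[0.2, 0.3], [1.8, 0.4], [-1.1, 0.4], [-0.8, -1.6], [0.3, -2.4], [0.6, -0.6], [0.9, 0.7], [-2.6, 2.7]]
bar [ 4.47098612e-01 -7.06515687e-02 -2.22044605e-16] [ 0.44853784 -0.07817214  0.        ]
ends top [0.44474504 0.0250773  0.008     ] [ 0.44158943 -0.17347329  0.008     ]
```

```bash
R='{"hand":100,"x":0.3,"y":-1,"az":-0.34}'; python3 -m pendant '[{"hand":100,"x":0.3,"y":-1,"az":-0.34},{"hand":100,"x":0.3,"y":-1,"az":-0.34},{"hand":100,"x":0.3,"y":-1,"az":-0.34},{"hand":100,"x":0.3,"y":-1,"az":-0.34},{"hand":100,"x":0.3,"y":-1,"az":-0.34},{"hand":100,"x":0.3,"y":-1,"az":-0.34},{"hand":100,"x":0.3,"y":-1,"az":-0.34},{"hand":100,"x":0.3,"y":-1,"az":-0.34},{"hand":100,"x":0.3,"y":-1,"az":-0.34},{"hand":100,"x":0.3,"y":-1,"az":-0.34},{"hand":100,"x":0.3,"y":-1,"az":-0.34},{"hand":100,"x":0.3,"y":-1,"az":-0.34},{"hand":100,"x":0.3,"y":-1,"az":-0.34},{"hand":100,"x":0.3,"y":-1,"az":-0.34},{"hand":100,"x":0.3,"y":-1,"az":-0.34},{"hand":100,"x":0.3,"y":-1,"az":-0.34},{"hand":100,"x":0.3,"y":-1,"az":-0.34},{"hand":100,"x":0.3,"y":-1,"az":-0.34},{"hand":100,"x":0.3,"y":-1,"az":-0.34},{"hand":100,"x":0.3,"y":-1,"az":-0.34}]'
python3 -m pendant '[{"hand":100,"x":0.4,"y":-1,"z":-0.3},{"hand":100,"x":0.4,"y":-1,"z":-0.3},{"hand":100,"x":0.4,"y":-1,"z":-0.3},{"hand":100,"x":0.4,"y":-1,"z":-0.3},{"hand":100,"x":0.4,"y":-1,"z":-0.3},{"hand":50},{"hand":50}]'
cat >> h.py <<'E'
def dets(cam,qs):
    m=camera_model(cam); im=grab_frame(cam); out={}
    for q in qs:
        out[q]=[(np.round(d['position'][::-1],1).tolist(),round(d['conf'],2)) for d in spot_point(q,cam)]
        print(q,out[q])
    return m,im,out
E
python3 - <<'E'
from h import *
s=read_state();print(s['position'],R.from_quat(s['tcp_rot']).as_matrix().round(3).tolist(),s['joint_pos'].round(2),s['grip_width'])
m,im,o=dets('wrist',['bar','left_saddle','right_saddle','claw','deck','keeper_knob'])
print(m['eye'],project(m,[[.443,-.074,.034]]))
if o['bar']: c,r=o['bar'][0][0]; print(pix2plane(m,c,r,0))
cv2.imwrite('pics/w1.png',im[:,:,::-1])
E
```

```text
[0.23409522 0.5524383  0.24534336] [[-0.921, 0.39, 0.0], [0.39, 0.921, 0.0], [-0.0, 0.0, -1.0]] [ 1.17  0.31 -0.05  1.21 -0.    1.57] 0.08527748748420702
bar []
left_saddle []
right_saddle []
claw []
deck []
keeper_knob []
[0.17006791 0.57964378 0.37360663] [[-25.56044389 475.85892152]]$[0]: bad value
$[0]: bad value
```

View pics/w1.png

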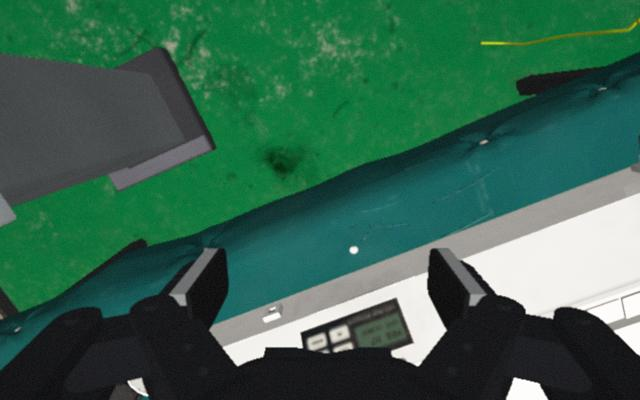

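The picture only shows the start pose, because both moves were refused. I'll try full rows.

```bash
python3 -m pendant '[{"hand":100,"x":0.3,"y":-1,"z":0,"ax":0,"ay":0,"az":-0.34}]'; python3 -m pendant '[{"hand":99.0,"x":0.3,"y":-0.99,"z":0.0,"ax":0.0,"ay":0.0,"az":-0.34}]'; python3 -m pendant --help | head -20
```

```text
t: 1.27
position: [0.2414, 0.5283, 0.245]
tcp_rot: [0.228, 0.974, 0.0, -0.0]
force: [0.1, -0.6, 0.5]
grip_width: 0.0853
t: 1.4
position: [0.2491, 0.5022, 0.2452]
tcp_rot: [0.257, 0.966, -0.0, 0.0]
force: [0.1, -0.7, 0.3]
grip_width: 0.0849invalid input: not JSON, or not a number
```

```bash
python3 -m pendant '[{"hand":100,"x":0.3,"y":-1,"z":0,"ax":0,"ay":0,"az":-0.34},{"hand":100,"x":0.3,"y":-1,"z":0,"ax":0,"ay":0,"az":-0.34},{"hand":100,"x":0.3,"y":-1,"z":0,"ax":0,"ay":0,"az":-0.34},{"hand":100,"x":0.3,"y":-1,"z":0,"ax":0,"ay":0,"az":-0.34},{"hand":100,"x":0.3,"y":-1,"z":0,"ax":0,"ay":0,"az":-0.34},{"hand":100,"x":0.3,"y":-1,"z":0,"ax":0,"ay":0,"az":-0.34},{"hand":100,"x":0.3,"y":-1,"z":0,"ax":0,"ay":0,"az":-0.34},{"hand":100,"x":0.3,"y":-1,"z":0,"ax":0,"ay":0,"az":-0.34},{"hand":100,"x":0.3,"y":-1,"z":0,"ax":0,"ay":0,"az":-0.34},{"hand":100,"x":0.3,"y":-1,"z":0,"ax":0,"ay":0,"az":-0.34},{"hand":100,"x":0.3,"y":-1,"z":0,"ax":0,"ay":0,"az":-0.34},{"hand":100,"x":0.3,"y":-1,"z":0,"ax":0,"ay":0,"az":-0.34},{"hand":100,"x":0.3,"y":-1,"z":0,"ax":0,"ay":0,"az":-0.34},{"hand":100,"x":0.3,"y":-1,"z":0,"ax":0,"ay":0,"az":-0.34},{"hand":100,"x":0.3,"y":-1,"z":0,"ax":0,"ay":0,"az":-0.34},{"hand":100,"x":0.3,"y":-1,"z":0,"ax":0,"ay":0,"az":-0.34},{"hand":100,"x":0.3,"y":-1,"z":0,"ax":0,"ay":0,"az":-0.34},{"hand":50,"x":0.3,"y":-1,"z":0,"ax":0,"ay":0,"az":-0.34}]'
python3 -m pendant '[{"hand":50,"x":0.4,"y":-1,"z":-0.2,"ax":0,"ay":0,"az":0},{"hand":50,"x":0.4,"y":-1,"z":-0.2,"ax":0,"ay":0,"az":0},{"hand":50,"x":0.4,"y":-1,"z":-0.2,"ax":0,"ay":0,"az":0},{"hand":50,"x":0.4,"y":-1,"z":-0.2,"ax":0,"ay":0,"az":0},{"hand":50,"x":0.4,"y":-1,"z":-0.2,"ax":0,"ay":0,"az":0},{"hand":50,"x":0,"y":0,"z":0,"ax":0,"ay":0,"az":0}]'
python3 - <<'E'
from h import *
s=read_state();print(s['position'],R.from_quat(s['tcp_rot']).as_matrix().round(3).tolist(),s['joint_pos'].round(2),s['grip_width'])
m,im,o=dets('wrist',['bar','left_saddle','right_saddle','claw','deck','keeper_knob'])
print(m['eye'],project(m,[[.443,-.074,.034]]))
if o['bar']: c,r=o['bar'][0][0]; print(pix2plane(m,c,r,0))
cv2.imwrite('pics/w1.png',im[:,:,::-1])
E
```

```text
t: 3.65
position: [0.3843, 0.0519, 0.2455]
tcp_rot: [0.714, 0.7, 0.0, 0.0]
force: [0.8, 0.4, 0.3]
grip_width: 0.0697
t: 4.4
position: [0.4343, -0.0734, 0.22]
tcp_rot: [0.714, 0.7, -0.0, -0.0]
force: [1.1, 0.5, 0.8]
grip_width: 0.0429
[ 0.43430481 -0.07338486  0.21997925] [[0.019, 1.0, -0.0], [1.0, -0.019, -0.0], [-0.0, -0.0, -1.0]] [-0.17  0.03 -0.45  1.09 -0.    1.42] 0.04288966927606532
bar [([334.9, 168.6], 0.76)]
left_saddle [([527.3, 226.2], 0.63), ([507.6, 337.1], 0.61), ([375.3, 303.7], 0.33)]
right_saddle [([529.9, 225.8], 0.59)]
claw []
deck []
keeper_knob [([529.6, 312.8], 0.58)]
[ 0.43517463 -0.00414977  0.34829057] [[337.27638029 174.92324399]]
[ 0.44141937 -0.07470805  0.        ]
```

View pics/w1.png

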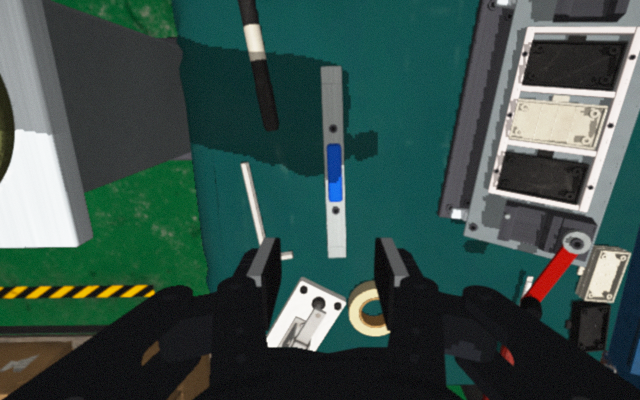

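```bash
python3 - <<'E'
from h import *
m=camera_model('wrist');im=grab_frame('wrist')
h=cv2.cvtColor(im,cv2.COLOR_RGB2HSV)
k=((h[...,0]>104)&(h[...,0]<125)&(h[...,1]>130)&(h[...,2]>60)).astype(np.uint8)
k[:, :300]=0;k[:,370:]=0
n,l,st,c=cv2.connectedComponentsWithStats(k);i=1+st[1:,4].argmax();print(st[i],c[i])
# grey bar mask
b=((h[...,1]<60)&(h[...,2]>90)).astype(np.uint8);b[:,:310]=0;b[:,352:]=0;b[262:]=0
b=b|k;n,l,s2,_=cv2.connectedComponentsWithStats(b);j=1+s2[1:,4].argmax();print(s2[j])
ys,xs=np.where(l==j);rect=cv2.minAreaRect(np.c_[xs,ys].astype(np.float32));print(rect)
A=pix2plane(m,331,66,.008);B=pix2plane(m,338.3,257.5,.008);print(A,B,(A+B)/2,np.linalg.norm(A-B),np.degrees(np.arctan2(-(A-B)[0],(A-B)[1])))
print('rib',pix2plane(m,*c[i],.03))
def fit(p):
    Rz=R.from_euler('z',p[2]);P=Rz.apply([[0,.1,.008],[0,-.1,.008]])+[p[0],p[1],0]
    return (project(m,P)-[[331,66],[338.3,257.5]]).ravel()
print(least_squares(fit,[.44,-.07,0]).x)
E
```

```text
[327 145  15  58 764] [334.40314136 173.58246073]
[ 322   68   25  192 3621]
((333.9334411621094, 163.39273071289062), (191.20162963867188, 20.34697914123535), 88.4377670288086)
[0.43829547 0.027795   0.008     ] [ 0.44396891 -0.17197625  0.008     ] [ 0.44113219 -0.07209062  0.008     ] 0.19985179005162415 1.6267421950640482
rib [ 0.44014663 -0.07188229  0.03      ]
[ 0.44113267 -0.07211306  0.02839491]
```

```bash
python3 -m pendant '[{"hand":45,"x":0.26,"y":0.05,"z":-1,"ax":0,"ay":0,"az":0.27},{"hand":45,"x":0,"y":0,"z":-1,"ax":0,"ay":0,"az":0},{"hand":45,"x":0,"y":0,"z":-1,"ax":0,"ay":0,"az":0},{"hand":45,"x":0,"y":0,"z":-1,"ax":0,"ay":0,"az":0},{"hand":45,"x":0,"y":0,"z":-1,"ax":0,"ay":0,"az":0},{"hand":45,"x":0,"y":0,"z":-1,"ax":0,"ay":0,"az":0},{"hand":45,"x":0,"y":0,"z":-1,"ax":0,"ay":0,"az":0},{"hand":45,"x":0,"y":0,"z":-0.56,"ax":0,"ay":0,"az":0}]' 70
python3 -m pendant '[{"hand":0,"x":0,"y":0,"z":0,"ax":0,"ay":0,"az":0},{"hand":0,"x":0,"y":0,"z":0,"ax":0,"ay":0,"az":0},{"hand":0,"x":0,"y":0,"z":0,"ax":0,"ay":0,"az":0},{"hand":0,"x":0,"y":0,"z":0,"ax":0,"ay":0,"az":0}]' 70
python3 -m pendant '[{"hand":0,"x":0,"y":0,"z":0,"ax":0,"ay":0,"az":0},{"hand":0,"x":0,"y":0,"z":0.4,"ax":0,"ay":0,"az":0},{"hand":0,"x":0,"y":0,"z":0.8,"ax":0,"ay":0,"az":0}]' 70
```

```text
t: 5.8
position: [0.44, -0.0707, 0.0303]
tcp_rot: [0.696, 0.718, -0.0, -0.001]
force: [-0.8, -0.9, 0.6]
grip_width: 0.0386
t: 6.3
position: [0.4409, -0.0711, 0.0317]
tcp_rot: [0.696, 0.718, 0.0, 0.0]
force: [1.5, 0.2, -2.6]
grip_width: 0.0125
t: 6.68
position: [0.4397, -0.0709, 0.0615]
tcp_rot: [0.696, 0.718, -0.001, -0.001]
force: [-0.1, -0.6, -2.3]
grip_width: 0.0125
```

```bash
cat >> h.py <<'E'
def togo(p,off,n,tcp=(0,.001,.0317)):
    """deck p=(x,y,z,yaw); off: desired bar origin in deck frame; tcp in bar frame"""
    s=read_state(); D=deckR(p[3]); t=D.apply(np.array(off)+tcp)+np.array(p[:3])
    M=D.as_matrix(); Rt=R.from_matrix(np.c_[M[:,1],M[:,0],-M[:,2]])  # tool y=deck x, z=-deck z
    rv=np.degrees((Rt*R.from_quat(s['tcp_rot']).inv()).as_rotvec())/10
    print('target',t.round(4),'total shift',((t-s['position'])/.025).round(2),'turn',rv.round(2),'per row',((t-s['position'])/.025/n).round(3),(rv/n).round(3))
E
python3 - <<'E'
from h import *
togo([.6187,-.0239,.0769,-.125],[0,-.014,.09],8)
E
```

```text
target [ 0.5567 -0.0292  0.1823] total shift [4.68 1.67 4.83] turn [-0.14 -3.01 -0.87] per row [0.585 0.209 0.604] [-0.018 -0.376 -0.109]
```

```bash
python3 -m pendant '[{"hand":0,"x":0.1,"y":0.2,"z":0.7,"ax":-0.02,"ay":-0.3,"az":-0.1},{"hand":0,"x":0.3,"y":0.2,"z":0.8,"ax":-0.02,"ay":-0.39,"az":-0.11},{"hand":0,"x":0.6,"y":0.21,"z":0.8,"ax":-0.02,"ay":-0.39,"az":-0.11},{"hand":0,"x":0.68,"y":0.21,"z":0.6,"ax":-0.02,"ay":-0.39,"az":-0.11},{"hand":0,"x":0.75,"y":0.21,"z":0.5,"ax":-0.02,"ay":-0.39,"az":-0.11},{"hand":0,"x":0.75,"y":0.21,"z":0.5,"ax":-0.02,"ay":-0.39,"az":-0.11},{"hand":0,"x":0.75,"y":0.21,"z":0.5,"ax":-0.02,"ay":-0.39,"az":-0.11},{"hand":0,"x":0.75,"y":0.22,"z":0.43,"ax":-0.0,"ay":-0.37,"az":-0.11},{"hand":0,"x":0,"y":0,"z":0,"ax":0,"ay":0,"az":0}]' 70
python3 - <<'E'
from h import *
s=read_state();print(s['position'],R.from_quat(s['tcp_rot']).as_matrix().round(3).tolist(),s['joint_pos'].round(2))
m,im,o=dets('wrist',['bar','left_saddle','right_saddle','claw','deck','keeper_knob','work_0'])
print(m['eye'])
for k,P in DP.items(): print(k,project(m,deckR(-.125).apply(P)+[.6187,-.0239,.0769]).round(0))
cv2.imwrite('pics/w2.png',im[:,:,::-1]); np.save('w2.npy',m)
E
```

```text
t: 7.8
position: [0.5574, -0.0288, 0.1827]
tcp_rot: [0.724, 0.639, 0.172, 0.194]
force: [-1.1, 0.3, -2.8]
grip_width: 0.0124
[ 0.55743127 -0.02883267  0.18270325] [[0.124, 0.858, 0.498], [0.992, -0.108, -0.061], [0.001, 0.502, -0.865]] [-0.02 -0.1  -0.81  0.33 -0.05  1.66]
bar [([329.1, 245.5], 0.94)]
left_saddle [([328.4, 242.0], 0.5)]
right_saddle []
claw []
deck []
keeper_knob []
work_0 []
[0.50142246 0.04777655 0.2936748 ]
left_saddle [[327.  45.]]
right_saddle [[327. 284.]]
claw [[327.  47.]]
deck [[327. 177.]]
keeper_knob [[371. 384.]]
```

View pics/w2.png

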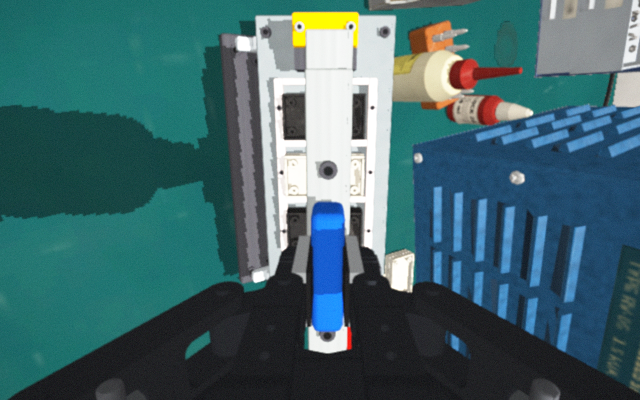

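The bar is held well. It covers the slot along column 327, the yellow claw spans (292–360, 12–45), and the plate's far corners are near (257,15) and (396,15). I'll zoom in for accuracy.

```bash
python3 - <<'E'
import cv2
im=cv2.imread('pics/w2.png');c=im[0:140,230:420]
c=cv2.resize(c,None,fx=4,fy=4,interpolation=cv2.INTER_CUBIC)
for i in range(0,190,10): cv2.line(c,(i*4,0),(i*4,8 if i%50 else 18),(0,0,255),1)
for i in range(0,140,10): cv2.line(c,(0,i*4),(8 if i%50 else 18,i*4),(0,0,255),1)
cv2.imwrite('pics/w2z.png',c)
E
```

```text
(no output)
```

View pics/w2z.png

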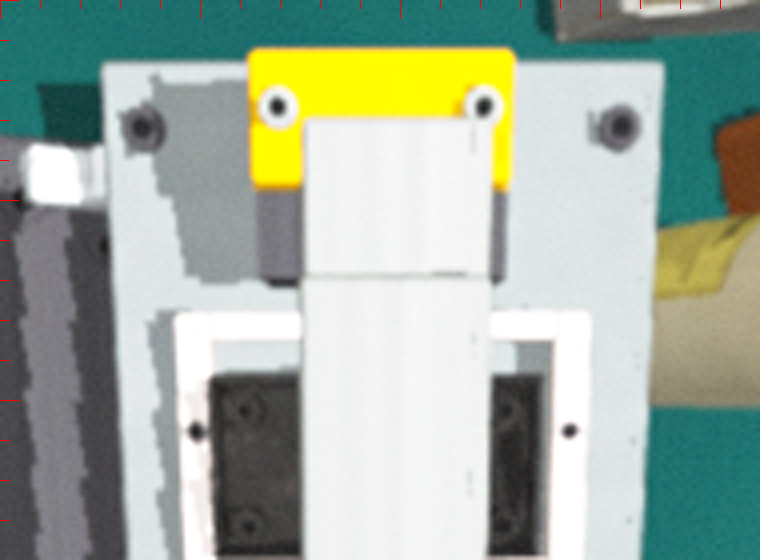

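```bash
python3 - <<'E'
from h import *
m=np.load('w2.npy',allow_pickle=True).item(); s=read_state()
# bar in camera: fit bar pose offset in tool frame (bx,by,bz) shifts with yaw
Rt=R.from_quat(s['tcp_rot']);M=Rt.as_matrix()
Bar=np.c_[M[:,1],M[:,0],-M[:,2]]
pts=np.array([[-.01,.1,.008],[.01,.1,.008],[-.01,.084,.014],[.01,.084,.014]])
px=np.array([[306,29.5],[353,29.5],[305.25,68.75],[353,68.75]])
def fb(p):
    o=s['position']+Bar@np.array([p[0],p[1],-.0317]); Q=R.from_matrix(Bar)*R.from_euler('z',p[2])
    return (project(m,Q.apply(pts)+o)-px).ravel()
r=least_squares(fb,[0,0,0]);print('bar off',r.x,r.fun.round(1))
P=np.array([[-.052,.116,-.0175],[.052,.116,-.0175],[0,.11,.0165],[0,.09,.0165],[0,.076,.0085],[-.0315,.066,-.0015],[.0315,.066,-.0015]])
U=np.array([[255.75,15.5],[396,15.5],[325.5,12],[325.5,47],[325.6,70],[282.5,93.75],[365.75,93.75]])
w=np.array([1,1,1,1,1,.4,.4])[:,None]
L=[(-.052,262,137),(.052,390.5,137)]
def ff(p,tilt=True):
    D=deckR(p[3]); e=((project(m,D.apply(P)+p[:3])-U)*w).ravel()
    # plate edge lines
    q=[]
    for x,c,rw in L:
        ab=project(m,D.apply([[x,.1,-.0175],[x,0,-.0175]])+p[:3]); t=(rw-ab[0,1])/(ab[1,1]-ab[0,1]); q.append(ab[0,0]+t*(ab[1,0]-ab[0,0])-c)
    return np.r_[e,q]
r=least_squares(ff,[.6187,-.0239,.0769,-.125]);print('deck',r.x,r.fun.round(1),np.sqrt(np.diag(np.linalg.inv(r.jac.T@r.jac))))
print(ff([.6187,-.0239,.0769,-.125]).round(1))
D=deckR(r.x[3]);print('tcp in deck',D.inv().apply(s['position']-r.x[:3]))
togo(r.x,[0,-.014,.0],8)
E
```

```text
bar off [ 0.0002642  -0.00210467 -0.0013812 ] [-0.7 -0.3  0.4 -0.  -0.3  0.1  0.6  0.3]
deck [ 0.62075039 -0.0242085   0.07168672 -0.12283187] [-0.8  0.3  0.5  0.2  0.1  1.3  0.1 -0.1  0.1  0.5  0.  -3.   1.3 -3.
 -0.6  0. ] [0.00111925 0.00034393 0.00156662 0.00674244]
[-0.9 -1.7  3.4 -1.5  1.7 -0.9  1.6 -1.5  1.5 -0.3  0.2 -3.2  2.2 -3.2
 -0.9  2.4]
tcp in deck [ 0.00112139 -0.0130473   0.12646844]
target [ 0.6034 -0.0352  0.0991] total shift [ 1.84 -0.23 -3.31] turn [-0.    0.    0.02] per row [ 0.23  -0.028 -0.413] [-0.001  0.001  0.002]
```

```bash
python3 - <<'E'
from h import *
p=[.62075,-.0242,.0717,-.1235]
for h in (.03,0): togo(p,[0,-.0155,h],6,(-.0003,.0021,.0317))
E
```

```text
target [ 0.5882 -0.0337  0.125 ] total shift [ 1.23 -0.17 -2.27] turn [-0.    0.    0.01] per row [ 0.206 -0.028 -0.379] [-0.001  0.001  0.002]
target [ 0.6031 -0.0355  0.099 ] total shift [ 1.83 -0.24 -3.31] turn [-0.    0.    0.01] per row [ 0.305 -0.04  -0.552] [-0.001  0.001  0.002]
```

```bash
python3 -m pendant '[{"hand":0,"x":0.23,"y":-0.05,"z":-0.4,"ax":0,"ay":0,"az":0},{"hand":0,"x":0.25,"y":-0.03,"z":-0.5,"ax":0,"ay":0,"az":0},{"hand":0,"x":0.25,"y":-0.03,"z":-0.5,"ax":0,"ay":0,"az":0},{"hand":0,"x":0.25,"y":-0.03,"z":-0.47,"ax":0,"ay":0,"az":0.01},{"hand":0,"x":0.25,"y":-0.03,"z":-0.4,"ax":0,"ay":0,"az":0},{"hand":0,"x":0,"y":0,"z":0,"ax":0,"ay":0,"az":0}]'
python3 - <<'E'
from h import *
s=read_state();m=camera_model('wrist');im=grab_frame('wrist');np.save('w3.npy',m);print(s['position'],s['force'])
sc=grab_frame('scene')
a=cv2.resize(im[0:120,250:410],None,fx=4,fy=4,interpolation=cv2.INTER_CUBIC)
b=cv2.resize(sc[150:255,295:415],(640,560-480+0)) if 0 else cv2.resize(sc[160:250,300:410],None,fx=4,fy=4,interpolation=cv2.INTER_CUBIC)
c=np.zeros((840,640,3),np.uint8)
cv2.imwrite('pics/w3.png',a[:,:,::-1]);cv2.imwrite('pics/w3s.png',b[:,:,::-1])
E
```

```text
t: 8.95
position: [0.5881, -0.0336, 0.1239]
tcp_rot: [0.724, 0.639, 0.172, 0.194]
force: [0.9, 0.7, -3.8]
grip_width: 0.0122
[ 0.58806868 -0.03358041  0.12394979] [ 0.85450959  0.66095826 -3.84533311]
```

View pics/w3.png

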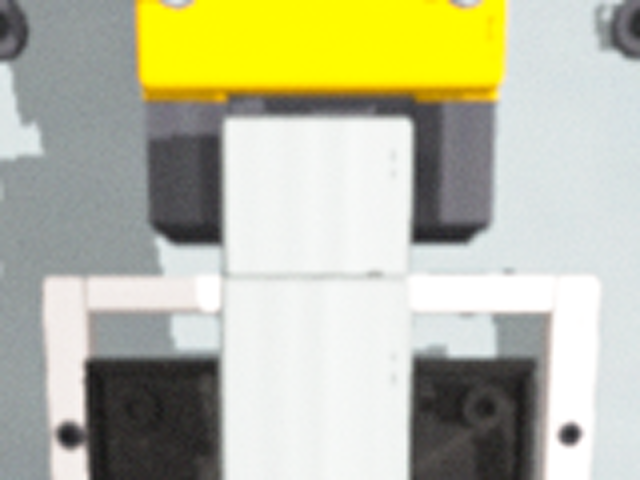

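```bash
cat > fit2.py <<'E'
from h import *
m2=np.load('w2.npy',allow_pickle=True).item();m3=np.load('w3.npy',allow_pickle=True).item()
z2=lambda x,y:(x/4+230,y/4); z3=lambda x,y:(x/4+250,y/4)
def model(p):
    wc,ws,wh,yh,zh=p[4:9]; D=deckR(p[3]); e=[]
    def a(m,P,px,w=(1,1)): e.extend((project(m,D.apply(P)+p[:3])[0]-px)*w)
    a(m2,(-.052,.116,-.0175),z2(103,62));a(m2,(.052,.116,-.0175),z2(664,62))
    for m,z,l,r,b in((m2,z2,249,515,188),(m3,z3,140,505,88)):
        a(m,(-wc,.09,.0165),z(l,b));a(m,(wc,.09,.0165),z(r,b))
    a(m2,(0,.11,.0165),z2(382,48))
    a(m2,(-ws,.076,.0085),z2(258,266));a(m2,(ws,.076,.0085),z2(505,266))
    a(m3,(-ws,.076,.0085),z3(148,225));a(m3,(ws,.076,.0085),z3(493,225))
    for m,z,l,r,y in((m2,z2,196,569,431),(m3,z3,69,569,434)):
        a(m,(-wh,yh,zh),z(l,y));a(m,(wh,yh,zh),z(r,y))
    a(m3,(0,.09,.0105),z3(322,99),(0,1))
    return np.array(e)
r=least_squares(model,[.62,-.024,.073,-.123,.025,.025,.035,.055,0],loss='soft_l1')
print(r.x.round(4),r.fun.round(1).tolist()); print(np.sqrt(np.diag(np.linalg.inv(r.jac.T@r.jac)))[:4].round(4))
s=read_state();M=R.from_quat(s['tcp_rot']).as_matrix();Bar=np.c_[M[:,1],M[:,0],-M[:,2]]
pts=np.array([[-.01,.1,.008],[.01,.1,.008],[-.01,.084,.014],[.01,.084,.014]])
px=np.array([z3(222,117),z3(412,117),z3(222,274),z3(412,274)])
def fb(q):
    o=s['position']+Bar@np.array([q[0],q[1],q[3]]);Q=R.from_matrix(Bar)*R.from_euler('z',q[2])
    return np.r_[(project(m3,Q.apply(pts)+o)-px).ravel(),(q[3]+.0317)*1000]
b=least_squares(fb,[0,0,0,-.0317]);print('bar',b.x,b.fun.round(1))
D=deckR(r.x[3]);o=s['position']+Bar@np.array([b.x[0],b.x[1],b.x[3]])
print('bar in deck',D.inv().apply(o-r.x[:3]),'tcp',D.inv().apply(s['position']-r.x[:3]),'yaw diff',(D.inv()*R.from_matrix(Bar)).as_rotvec(),b.x[2])
for h in(.01,0.0):togo(r.x[:4],[0,-.015,h],4,(-b.x[0],-b.x[1],-b.x[3]))
E
python3 fit2.py
```

```text
[ 0.6221 -0.0232  0.0689 -0.1256  0.0219  0.0219  0.0352  0.0496 -0.0027] [-0.1, -0.6, -0.4, -0.3, 0.4, -1.4, -0.5, -1.2, -0.4, 0.2, 0.2, 0.4, -0.0, 0.5, -0.2, 2.5, 0.5, 2.6, 0.4, -0.5, -0.1, -0.3, -0.1, -0.3, -0.0, -0.1, 0.2, 0.0, 0.1, 0.3, -0.0, 0.2]
[0.0014 0.0003 0.0021 0.0052]
bar [-0.00075897 -0.00295027  0.0011792  -0.03229679] [-0.5 -0.3  0.5 -0.3 -0.8  0.4  0.8  0.3 -0.6]
bar in deck [-0.00046501 -0.01739776  0.03256463] tcp [ 0.00025421 -0.01450106  0.06486718] yaw diff [ 0.00167747 -0.00115576  0.00082511] 0.0011792048267039938
target [ 0.6003 -0.0326  0.1059] total shift [ 0.48  0.04 -0.77] turn [-0.01  0.01 -0.01] per row [ 0.119  0.01  -0.193] [-0.001  0.002 -0.002]
target [ 0.6053 -0.0332  0.0972] total shift [ 0.68  0.01 -1.12] turn [-0.01  0.01 -0.01] per row [ 0.169  0.003 -0.28 ] [-0.001  0.002 -0.002]
```

View pics/w3s.png

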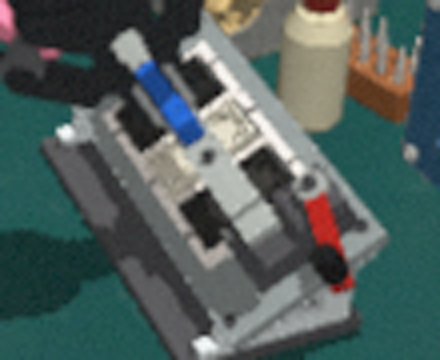

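```bash
python3 -m pendant '[{"hand":0,"x":0.13,"y":-0.01,"z":-0.21,"ax":0,"ay":0,"az":0},{"hand":0,"x":0.13,"y":-0.01,"z":-0.21,"ax":0,"ay":0,"az":0},{"hand":0,"x":0.12,"y":0,"z":-0.2,"ax":0,"ay":0,"az":0},{"hand":0,"x":0.12,"y":0,"z":-0.2,"ax":0,"ay":0,"az":0},{"hand":0,"x":0,"y":0,"z":0,"ax":0,"ay":0,"az":0}]'
python3 -m pendant '[{"hand":0,"x":0.04,"y":-0.005,"z":-0.07,"ax":0,"ay":0,"az":0},{"hand":0,"x":0.02,"y":0,"z":-0.035,"ax":0,"ay":0,"az":0}]'
python3 -m pendant '[{"hand":0,"x":0.04,"y":-0.005,"z":-0.07,"ax":0,"ay":0,"az":0},{"hand":0,"x":0,"y":0,"z":0,"ax":0,"ay":0,"az":0}]'
python3 -m pendant '[{"hand":0,"x":0.03,"y":-0.005,"z":-0.05,"ax":0,"ay":0,"az":0},{"hand":0,"x":0,"y":0,"z":0,"ax":0,"ay":0,"az":0}]'
```

```text
t: 9.68
position: [0.6007, -0.034, 0.1041]
tcp_rot: [0.724, 0.639, 0.172, 0.194]
force: [-1.2, -0.8, -2.3]
grip_width: 0.0123
t: 9.93
position: [0.6024, -0.0342, 0.1022]
tcp_rot: [0.724, 0.639, 0.172, 0.194]
force: [0.1, 0.9, -3.4]
grip_width: 0.0121
t: 10.18
position: [0.6033, -0.0343, 0.1003]
tcp_rot: [0.724, 0.639, 0.172, 0.194]
force: [0.4, 0.2, -2.7]
grip_width: 0.0121
t: 10.42
position: [0.6041, -0.0344, 0.0995]
tcp_rot: [0.724, 0.639, 0.172, 0.194]
force: [-3.6, 1.0, 3.0]
grip_width: 0.0119
```

```bash
python3 -m pendant '[{"hand":0,"x":0.03,"y":-0.005,"z":-0.05,"ax":0,"ay":0,"az":0},{"hand":0,"x":0,"y":0,"z":0,"ax":0,"ay":0,"az":0}]'
python3 - <<'E'
from h import *
s=read_state();m=camera_model('wrist');im=grab_frame('wrist');sc=grab_frame('scene');np.save('w4.npy',m);print(s['position'],s['force'],s['ft_torque'])
a=cv2.resize(im[0:120,250:410],None,fx=4,fy=4,interpolation=cv2.INTER_CUBIC)
cv2.imwrite('pics/w4.png',a[:,:,::-1])
b=cv2.resize(sc[160:250,300:410],None,fx=4,fy=4,interpolation=cv2.INTER_CUBIC)
cv2.imwrite('pics/s4.png',b[:,:,::-1])
E
```

```text
t: 10.68
position: [0.6042, -0.0344, 0.0994]
tcp_rot: [0.724, 0.639, 0.172, 0.194]
force: [-22.1, 2.1, 25.9]
grip_width: 0.0125
[ 0.60424563 -0.03442298  0.09942026] [-22.12153472   2.08796574  25.92396367] [ 0.15531043  2.16330094 -0.05753183]
```

View pics/w4.png

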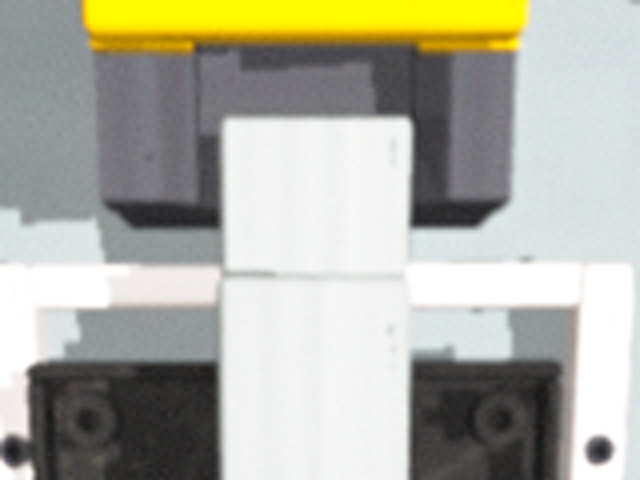

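The bar's tongue and the saddle top are at the same scale, and the contact force is along the deck normal, so it is seated. It sits about 1 mm upslope, and its end is about 7 mm short of the claw edge (zoom rows 117 against 49). I'll ease off the press, recentre and slide.

```bash
python3 -m pendant '[{"hand":0,"x":-0.05,"y":0.006,"z":0.008,"ax":0,"ay":0,"az":0},{"hand":0,"x":0,"y":0,"z":0,"ax":0,"ay":0,"az":0}]'
python3 -m pendant '[{"hand":0,"x":0.01,"y":0.08,"z":0,"ax":0,"ay":0,"az":0},{"hand":0,"x":0.01,"y":0.08,"z":0,"ax":0,"ay":0,"az":0},{"hand":0,"x":0.01,"y":0.08,"z":0,"ax":0,"ay":0,"az":0},{"hand":0,"x":0,"y":0,"z":0,"ax":0,"ay":0,"az":0}]'
```

```text
t: 11.02
position: [0.6041, -0.0344, 0.0994]
tcp_rot: [0.724, 0.639, 0.173, 0.195]
force: [-11.2, 1.0, 11.8]
grip_width: 0.0126
t: 11.52
position: [0.6047, -0.0313, 0.0996]
tcp_rot: [0.725, 0.638, 0.171, 0.197]
force: [-11.6, -7.9, 14.0]
grip_width: 0.0124
```

```bash
python3 -m pendant '[{"hand":0,"x":-0.014,"y":0.002,"z":0.024,"ax":0,"ay":0,"az":0},{"hand":0,"x":0,"y":0,"z":0,"ax":0,"ay":0,"az":0}]'
python3 -m pendant '[{"hand":0,"x":0.01,"y":0.08,"z":0,"ax":0,"ay":0,"az":0},{"hand":0,"x":0.01,"y":0.08,"z":0,"ax":0,"ay":0,"az":0},{"hand":0,"x":0.01,"y":0.08,"z":0,"ax":0,"ay":0,"az":0},{"hand":0,"x":0,"y":0,"z":0,"ax":0,"ay":0,"az":0}]'
```

```text
t: 11.78
position: [0.6043, -0.0288, 0.0992]
tcp_rot: [0.724, 0.639, 0.172, 0.195]
force: [-4.8, -1.5, 5.6]
grip_width: 0.0117
t: 12.28
position: [0.6049, -0.0235, 0.0992]
tcp_rot: [0.724, 0.639, 0.171, 0.195]
force: [-5.6, -4.5, 7.8]
grip_width: 0.0124
```

```bash
python3 -m pendant '[{"hand":0,"x":0.01,"y":0.08,"z":0,"ax":0,"ay":0,"az":0},{"hand":0,"x":0.01,"y":0.08,"z":0,"ax":0,"ay":0,"az":0},{"hand":0,"x":0,"y":0,"z":0,"ax":0,"ay":0,"az":0}]'
python3 -m pendant '[{"hand":0,"x":0.01,"y":0.08,"z":0,"ax":0,"ay":0,"az":0},{"hand":0,"x":0.01,"y":0.04,"z":0,"ax":0,"ay":0,"az":0},{"hand":0,"x":0,"y":0,"z":0,"ax":0,"ay":0,"az":0}]'
python3 -m pendant '[{"hand":0,"x":0.01,"y":0.08,"z":0,"ax":0,"ay":0,"az":0},{"hand":0,"x":0,"y":0,"z":0,"ax":0,"ay":0,"az":0}]'
```

```text
t: 12.65
position: [0.6054, -0.0195, 0.0992]
tcp_rot: [0.724, 0.639, 0.171, 0.195]
force: [-5.8, -4.1, 7.1]
grip_width: 0.0125
t: 13.02
position: [0.6057, -0.0176, 0.0992]
tcp_rot: [0.725, 0.638, 0.171, 0.196]
force: [-7.2, -9.0, 7.8]
grip_width: 0.0126
t: 13.28
position: [0.6057, -0.0175, 0.0992]
tcp_rot: [0.725, 0.637, 0.169, 0.198]
force: [-8.3, -14.7, 8.5]
grip_width: 0.0121
```

```bash
python3 -m pendant '[{"hand":0,"x":-0.01,"y":-0.08,"z":0,"ax":0,"ay":0,"az":0},{"hand":15,"x":0,"y":0,"z":0,"ax":0,"ay":0,"az":0},{"hand":40,"x":0,"y":0,"z":0,"ax":0,"ay":0,"az":0},{"hand":40,"x":0,"y":0,"z":0,"ax":0,"ay":0,"az":0}]' 40
python3 -m pendant '[{"hand":40,"x":-0.1,"y":0.01,"z":0.17,"ax":0,"ay":0,"az":0},{"hand":40,"x":-0.4,"y":0.05,"z":0.7,"ax":0,"ay":0,"az":0},{"hand":40,"x":-0.5,"y":0.06,"z":0.87,"ax":0,"ay":0,"az":0},{"hand":40,"x":-0.5,"y":-0.6,"z":0.87,"ax":0,"ay":0,"az":0},{"hand":40,"x":-0.2,"y":-1,"z":0.2,"ax":0,"ay":0,"az":0},{"hand":40,"x":-0.12,"y":-1,"z":0,"ax":0,"ay":0,"az":0},{"hand":40,"x":-0.12,"y":-1,"z":0,"ax":0,"ay":0,"az":0},{"hand":40,"x":0,"y":0,"z":0,"ax":0,"ay":0,"az":0}]'
python3 - <<'E'
from h import *
s=read_state();print(s['position'],s['force'],s['joint_pos'].round(2))
m,im,o=dets('wrist',['bar','right_saddle','keeper_knob','work_0','left_saddle']);np.save('w5.npy',m)
p=[.6215,-.0235,.071,-.1245]
for k,P in dict(DP,home_end=(0,-.1,.008)).items(): print(k,project(m,deckR(p[3]).apply(P)+p[:3]).round(0))
cv2.imwrite('pics/w5.png',im[:,:,::-1])
for c in('top','scene'): dets(c,['keeper_knob','bar'])
E
```

```text
t: 13.78
position: [0.6062, -0.0149, 0.0989]
tcp_rot: [0.724, 0.639, 0.173, 0.194]
force: [-0.3, -0.9, -0.5]
grip_width: 0.0342
t: 14.78
position: [0.5572, -0.1034, 0.1694]
tcp_rot: [0.725, 0.638, 0.172, 0.195]
force: [0.0, 1.2, -0.4]
grip_width: 0.0338
[ 0.55715691 -0.10344319  0.16938774] [ 0.0377206   1.24630941 -0.41698124] [-0.21 -0.06 -0.81  0.3   0.04  1.5 ]
bar [([323.0, 69.0], 0.7)]
right_saddle [([322.5, 202.1], 0.87)]
keeper_knob [([346.8, 304.0], 0.95)]
work_0 []
left_saddle []
left_saddle [[324. -92.]]
right_saddle [[325. 202.]]
claw [[324. -96.]]
deck [[324.  71.]]
keeper_knob [[374. 308.]]
home_end [[325. 216.]]
keeper_knob [([322.4, 164.9], 0.54)]
bar [([322.1, 162.9], 0.56), ([304.6, 269.9], 0.26)]
keeper_knob [([379.7, 221.9], 0.73)]
bar [([348.5, 192.7], 0.66)]
```

View pics/w5.png

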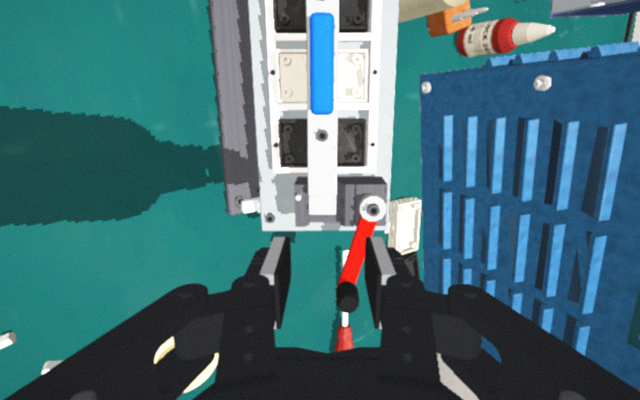

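The bar sits home: its right end is at row 215, against a predicted 216. The keeper pivot is at (372,208) and the knob at (347,296), so I can work out its angle.

```bash
cat > k.py <<'E'
from h import *
p=np.array([.6215,-.0235,.071,-.1245]);D=deckR(p[3])
def knob(a,z=.0395): return np.array([.034-.064*np.sin(a),-.092-.064*np.cos(a),z])
def W(P): return D.apply(P)+p[:3]
E
python3 - <<'E'
from k import *
m=np.load('w5.npy',allow_pickle=True).item(); s=read_state()
for a in np.arange(0,.7,.1): print(a.round(1),project(m,W(knob(a)))[0].round(1))
print('pivot',project(m,W([.034,-.092,.0165])).round(1))
r=least_squares(lambda q:(project(m,W(knob(q[0])))[0]-[346.8,301]),[.3]);a=r.x[0];print(a,r.fun)
c=D.inv().apply(s['position']-p[:3]);print('tcp in deck',c)
# TCP for pinch: tips at z~20 -> tcp z~.036
prev=s['position']
for aa in [a]+list(np.linspace(a,1.6,9)[1:]):
    t=W(knob(aa,.036));print(round(aa,2),t.round(4),((t-prev)/.025).round(2));prev=t
n=D.apply([0,0,1]);print('normal 25mm',n.round(2))
E
```

```text
0.0 [374.  307.7]
0.1 [364.8 307.3]
0.2 [355.6 306.1]
0.3 [346.6 304.1]
0.4 [337.9 301.4]
0.5 [329.4 297.8]
0.6 [321.4 293.5]
pivot [[373.  208.8]]
0.3069910155964333 [-0.8207166   2.97495461]
tcp in deck [ 0.0022282  -0.08595526  0.11181473]
0.31 [ 0.5972 -0.1747  0.1095] [ 1.6  -2.9  -2.38]
0.47 [ 0.5895 -0.1698  0.1047] [-0.31  0.2  -0.19]
0.63 [ 0.5826 -0.1635  0.1003] [-0.28  0.25 -0.18]
0.79 [ 0.5767 -0.1559  0.0964] [-0.24  0.3  -0.16]
0.95 [ 0.572  -0.1474  0.0931] [-0.19  0.34 -0.13]
1.12 [ 0.5685 -0.138   0.0904] [-0.14  0.38 -0.11]
1.28 [ 0.5665 -0.128   0.0886] [-0.08  0.4  -0.08]
1.44 [ 0.5659 -0.1178  0.0875] [-0.02  0.41 -0.04]
1.6 [ 0.5667 -0.1075  0.0872] [ 0.03  0.41 -0.01]
normal 25mm [-0.5   0.06  0.87]
```

```bash
python3 -m pendant '[{"hand":45,"x":0.03,"y":-0.91,"z":0.08,"ax":0,"ay":0,"az":0},{"hand":45,"x":0.03,"y":-0.91,"z":0.08,"ax":0,"ay":0,"az":0},{"hand":45,"x":0.02,"y":-0.9,"z":0.09,"ax":0,"ay":0,"az":0},{"hand":45,"x":0.4,"y":-0.05,"z":-0.69,"ax":0,"ay":0,"az":0},{"hand":45,"x":0.3,"y":-0.04,"z":-0.53,"ax":0,"ay":0,"az":0},{"hand":45,"x":0,"y":0,"z":0,"ax":0,"ay":0,"az":0}]' 30
python3 - <<'E'
from k import *
s=read_state();print(s['position'],((W(knob(.3,.036))-s['position'])/.025).round(2))
m,im,o=dets('wrist',['keeper_knob','bar','right_saddle']);print(project(m,W(knob(.3))))
cv2.imwrite('pics/w6.png',im[:,:,::-1])
E
```

```text
t: 16.12
position: [0.576, -0.172, 0.143]
tcp_rot: [0.724, 0.64, 0.172, 0.193]
force: [0.7, -0.2, 0.1]
grip_width: 0.0383
[ 0.57602789 -0.17201444  0.14295413] [ 0.86 -0.11 -1.33]
keeper_knob [([333.9, 234.7], 0.55)]
bar []
right_saddle [([307.6, 115.8], 0.56)]
[[332.91334236 236.05557949]]
```

View pics/w6.png

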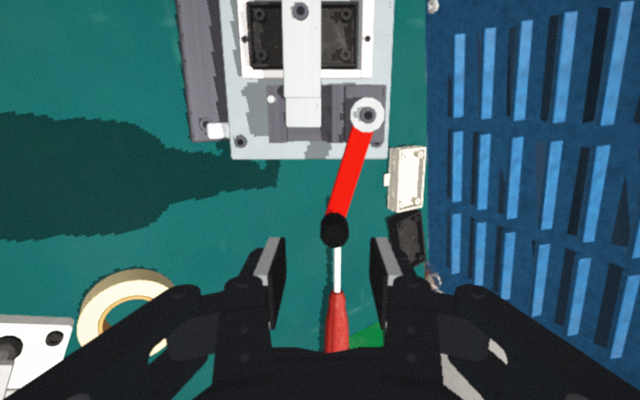

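The knob at (334,232) agrees with the prediction of (333,236). Down and pinch.

```bash
python3 -m pendant '[{"hand":45,"x":0.3,"y":-0.04,"z":-0.46,"ax":0,"ay":0,"az":0},{"hand":45,"x":0.3,"y":-0.04,"z":-0.46,"ax":0,"ay":0,"az":0},{"hand":45,"x":0.26,"y":-0.03,"z":-0.41,"ax":0,"ay":0,"az":0},{"hand":0,"x":0,"y":0,"z":0,"ax":0,"ay":0,"az":0},{"hand":0,"x":0,"y":0,"z":0,"ax":0,"ay":0,"az":0},{"hand":0,"x":0,"y":0,"z":0,"ax":0,"ay":0,"az":0},{"hand":0,"x":0,"y":0,"z":0,"ax":0,"ay":0,"az":0}]' 30
```

```text
t: 17.2
position: [0.5977, -0.175, 0.1106]
tcp_rot: [0.724, 0.639, 0.172, 0.194]
force: [7.0, 0.6, -11.7]
grip_width: 0.0147
```

```bash
python3 -m pendant '[{"hand":0,"x":-0.16,"y":0.1,"z":-0.1,"ax":0,"ay":0,"az":0},{"hand":0,"x":-0.15,"y":0.1,"z":-0.09,"ax":0,"ay":0,"az":0},{"hand":0,"x":-0.14,"y":0.12,"z":-0.09,"ax":0,"ay":0,"az":0},{"hand":0,"x":-0.14,"y":0.13,"z":-0.09,"ax":0,"ay":0,"az":0},{"hand":0,"x":-0.12,"y":0.15,"z":-0.08,"ax":0,"ay":0,"az":0},{"hand":0,"x":-0.12,"y":0.15,"z":-0.08,"ax":0,"ay":0,"az":0},{"hand":0,"x":-0.1,"y":0.17,"z":-0.07,"ax":0,"ay":0,"az":0},{"hand":0,"x":-0.09,"y":0.17,"z":-0.06,"ax":0,"ay":0,"az":0}]'
python3 -m pendant '[{"hand":0,"x":-0.07,"y":0.19,"z":-0.06,"ax":0,"ay":0,"az":0},{"hand":0,"x":-0.07,"y":0.19,"z":-0.05,"ax":0,"ay":0,"az":0},{"hand":0,"x":-0.04,"y":0.2,"z":-0.04,"ax":0,"ay":0,"az":0},{"hand":0,"x":-0.04,"y":0.2,"z":-0.04,"ax":0,"ay":0,"az":0},{"hand":0,"x":-0.01,"y":0.2,"z":-0.02,"ax":0,"ay":0,"az":0},{"hand":0,"x":0,"y":0,"z":0,"ax":0,"ay":0,"az":0}]'
```

```text
t: 18.2
position: [0.5734, -0.1495, 0.0958]
tcp_rot: [0.724, 0.638, 0.172, 0.196]
force: [6.5, -6.1, -7.4]
grip_width: 0.0144
t: 18.95
position: [0.5667, -0.1239, 0.0898]
tcp_rot: [0.724, 0.639, 0.172, 0.195]
force: [-1.4, -3.5, -0.2]
grip_width: 0.0141
```

```bash
python3 -m pendant '[{"hand":0,"x":-0.01,"y":0.2,"z":-0.02,"ax":0,"ay":0,"az":0},{"hand":0,"x":0.01,"y":0.2,"z":0,"ax":0,"ay":0,"az":0},{"hand":0,"x":0.02,"y":0.15,"z":0,"ax":0,"ay":0,"az":0},{"hand":0,"x":0,"y":0,"z":0,"ax":0,"ay":0,"az":0}]'
python3 -m pendant '[{"hand":0,"x":0.02,"y":0.1,"z":0,"ax":0,"ay":0,"az":0},{"hand":0,"x":0,"y":0,"z":0,"ax":0,"ay":0,"az":0}]'
python3 - <<'E'
from k import *
s=read_state();c=D.inv().apply(s['position']-p[:3]);print(c,np.arctan2(.034-c[0],-.092-c[1]))
E
```

```text
t: 19.45
position: [0.5664, -0.1095, 0.0886]
tcp_rot: [0.724, 0.639, 0.172, 0.193]
force: [-4.5, -2.4, 0.3]
grip_width: 0.0144
t: 19.7
position: [0.5666, -0.1071, 0.0884]
tcp_rot: [0.724, 0.639, 0.171, 0.193]
force: [-5.4, -3.0, 1.8]
grip_width: 0.0145
[-0.02949194 -0.08973345  0.03712965] 1.6064794249499965
```

```bash
python3 -m pendant '[{"hand":0,"x":0.02,"y":0.1,"z":0,"ax":0,"ay":0,"az":0},{"hand":0,"x":0,"y":0,"z":0,"ax":0,"ay":0,"az":0}]'
python3 -m pendant '[{"hand":0,"x":0.02,"y":0.1,"z":0,"ax":0,"ay":0,"az":0},{"hand":0,"x":0,"y":0,"z":0,"ax":0,"ay":0,"az":0}]'
```

```text
t: 19.95
position: [0.5669, -0.1046, 0.0883]
tcp_rot: [0.724, 0.639, 0.171, 0.193]
force: [-6.7, -3.5, 2.6]
grip_width: 0.015
t: 20.2
position: [0.5671, -0.1031, 0.0883]
tcp_rot: [0.725, 0.639, 0.17, 0.194]
force: [-8.6, -6.2, 4.1]
grip_width: 0.0147
```

```bash
python3 -m pendant '[{"hand":45,"x":0,"y":0,"z":0,"ax":0,"ay":0,"az":0},{"hand":45,"x":0,"y":0,"z":0,"ax":0,"ay":0,"az":0},{"hand":45,"x":0,"y":0,"z":0,"ax":0,"ay":0,"az":0},{"hand":45,"x":-0.3,"y":0.03,"z":0.52,"ax":0,"ay":0,"az":0},{"hand":45,"x":-0.5,"y":0.06,"z":0.87,"ax":0,"ay":0,"az":0},{"hand":45,"x":-0.5,"y":0.06,"z":0.87,"ax":0,"ay":0,"az":0},{"hand":45,"x":-0.5,"y":0.06,"z":0.87,"ax":0,"ay":0,"az":0},{"hand":45,"x":0,"y":0,"z":0,"ax":0,"ay":0,"az":0}]'
python3 - <<'E'
from k import *
s=read_state();print(s['position'],s['force'])
m,im,o=dets('wrist',['keeper_knob','bar','right_saddle','work_0','claw'])
for a in(1.4,1.45,1.5,1.55,1.571): print(a,project(m,W(knob(a)))[0].round(1))
for n,P in dict(pivot=(.034,-.092,.0165),bl_end=(0,-.1,.008),lend=(0,.1,.008),claw=(0,.09,.0165)).items(): print(n,project(m,W(P))[0].round(1))
cv2.imwrite('pics/w7.png',im[:,:,::-1])
E
```

```text
t: 21.2
position: [0.5247, -0.0973, 0.1704]
tcp_rot: [0.724, 0.639, 0.174, 0.196]
force: [0.8, 0.4, 0.5]
grip_width: 0.0386
[ 0.52469252 -0.09725103  0.17038041] [0.76863379 0.38596529 0.48658959]
keeper_knob [([322.2, 215.0], 0.75)]
bar [([361.8, 73.9], 0.88)]
right_saddle [([361.8, 202.3], 0.87)]
work_0 [([354.5, 138.9], 0.87), ([354.3, 75.1], 0.67), ([356.4, 12.3], 0.56)]
claw []
1.4 [322.6 229.3]
1.45 [321.9 225. ]
1.5 [321.4 220.7]
1.55 [321.2 216.3]
1.571 [321.2 214.4]
pivot [406.5 204.4]
bl_end [360.  210.9]
lend [368.7 -92.7]
claw [369.8 -81. ]
```

View pics/w7.png

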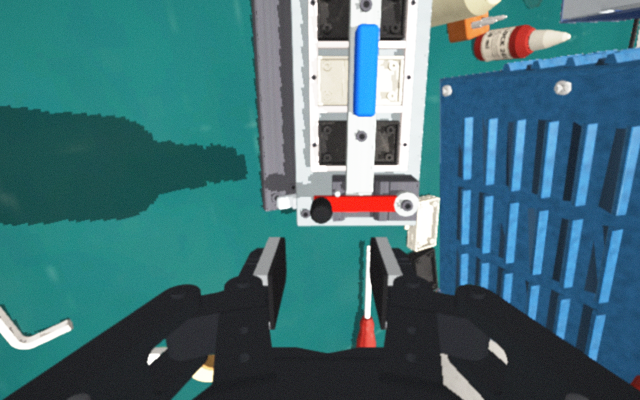

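```bash
python3 - <<'E'
from k import *
m=camera_model('wrist');im=grab_frame('wrist');h=cv2.cvtColor(im,cv2.COLOR_RGB2HSV)
k=((h[...,0]>104)&(h[...,0]<125)&(h[...,1]>130)&(h[...,2]>60)).astype(np.uint8);k[:,:345]=0;k[:,390:]=0;k[130:]=0
n,l,st,c=cv2.connectedComponentsWithStats(k);i=1+st[1:,4].argmax();print(st[i])
for y in(-.005,0,.003): print(y,project(m,W([[0,y+.028,.034],[0,y-.028,.034],[0,y-.028,.014]])).round(1).tolist())
sc=grab_frame('scene')
print(read_state()['force'])
E
python3 - <<'E'
from h import *
job_done()
E
```

```text
[359  23  27  94 529]
-0.005 [[376.0, 32.6], [372.6, 127.0], [368.9, 124.8]]
0 [[376.3, 23.5], [372.9, 119.1], [369.2, 117.5]]
0.003 [[376.5, 17.9], [373.0, 114.3], [369.3, 113.1]]
[ 0.19462138 -0.88358628 -0.21681297]
the job is handed in; nothing more can be done
```

I carried out all the steps and handed in the job at about 21 s of the 43 s allowed. The bar went down into both saddles with the keeper open and was slid home against the end wall. The red keeper was then swung across it to its stop, and the gripper withdrew clear.

**Last checks that agreed**
- **Bar along the slot:** contact force built up at the end wall with no further travel. The blue grip starts at row 23 in the last wrist picture; I predicted 23.5 for home, so it should be within about 1–2 mm.
- **Keeper:** the knob was found at row 215, which gives about 1.56 rad. In the picture the keeper lies across the bar's right end.
- **Housings:** they appear in their nests, and I saw no sign of the bench items being disturbed.
- **Robot:** there was no meaningful force on the tool at the end.

**Checks that disagreed or were not made**
- **Bar across the slot:** the grip looked about 8 pixels (roughly 3–4 mm) to the side of where I predicted it. The bar's end and the right saddle matched within 2 pixels. The slot only leaves ±1.5 mm of play, so I put this down to error in my estimate of the deck's position and handed in without following it up.
- **Keeper stop:** the reaction there was soft, about 6 N, and the pads probably slipped slightly on the knob. I relied on the picture for the final angle.
- **Left end:** I did not view it under the claw after release. That it is home rests on the wall contact and the grip's position.
- **First moves:** two calls were refused because a row has to give all seven numbers. Nothing moved.

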